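# Wind the lab timer and stand it on its leg

## Task

The clockwork timer lies face down on the blue mat. First wind its red key clockwise, turn by turn, until you feel that it is fully wound; then unfold the orange leg as far as it goes, and stand the timer up on it on the mat, without lifting it clear or letting it slam down. Leave the other things where they are.

Things in the scene. Friction and masses are not known exactly. Their poses are not given: they have to be found in the camera images.
- timer: [mm] White clockwork timer, a loose slab (about 0.6 kg) lying dial down. x runs from its bottom end to its top end, y across, z out of its back (up). Origin: in the dial plane, mid-width, under the axis of the bottom end. 84 wide, 24 thick (z 0 to 24). Bottom end grey and round, radius 12 about x = 0, z = 12 (cannot stand on it alone); flat top end at x = 90. Weighted: centre of mass near x = 40.
- key_wing (a point): [mm] Middle of the key's flat red wing, on the key's axis: timer x = 48, y = 0, 30 above the back. Wing 40 long (this point's x axis), 8 thick (its y), 24 tall (15 to 39 above the back), on a thin brass stem; folded, the leg frame lies round it, up to 12 above the back.
- key (a joint): Turn of the key, rad, growing clockwise seen from above the timer's back (winding). Takes 0.06 to 0.09 N m, rising; the key stays where it is let go, and unwinds if turned back. It starts about 2.5 to 4 rad short of the hard stop that means fully wound, which is to be felt: there the resisting moment jumps past 0.3 N m.
- leg_tab (a point): [mm] Middle of the tab at the free end of the orange leg, 107 from the hinge (tab's end 120). The leg is a flat U frame, 10 thick, 82 wide, folded round the key 2 above the timer's back. The tab, 26 long, 24 wide, 10 thick, sticks out past the top end, free below and on both sides. x axis: from hinge to tab's end; y: along the hinge.
- leg_hinge (a point): [mm] Leg's hinge line, mid-width, at the timer's bottom end: timer x = 0, z = 31 (7 above the back). Axes as for leg_tab.
- leg (a joint): Leg angle, rad: 0 folded on the back, growing as the tab lifts, to a hard stop at 1.36. Stiff hinge (0.15 N m) that stays where put. At its stop the leg is a lever: the tab carried on over rolls the timer up over its round bottom end, until that end and the leg stand on the mat and it leans back 14 degrees, dial outward.
- mat: [mm] Blue rubber grip mat fixed to the bench, 340 (x) by 400 (y), 3 thick. Origin: centre of its underside. Two black rails on it (8 thick, 74 long, top 15 above the bench) flank the timer with 2 to 3 of play, so that it cannot twist while being wound; both ends are open.
- cup: Beige specimen cup, 60 mm across, 52 mm tall, on the mat; a bystander. Origin: centre of its underside.
- weight: Brass balance weight, 36 mm across, 44 mm tall, on the mat; a bystander. Origin: centre of its underside.
- dish: Flat glass dish, 60 mm across, 14 mm tall, on the mat; a bystander. Origin: centre of its underside.
- bottle: Amber bottle, 64 mm across, 150 mm tall, on the bench; a bystander. Origin: centre of its underside.
- jar: White jar with blue cap, 68 mm across, 85 mm tall, on the bench; a bystander. Origin: centre of its underside.
- screwdriver: Screwdriver with black handle, 130 mm long, lying on the bench; a bystander. Origin: middle of the tool.

How it is judged:
On the way, in this order (a step that is already met when the one before it is completed fails the run):
1. the key is wound to its stop, the leg still folded and the timer lying (value of joint key above 5.3 rad and value of joint leg below 0.5 rad and angle between timer's own x axis and vertical above 1.3 rad), for 0.2 s.
2. the leg is unfolded to its stop (value of joint leg above 1.2 rad), for 0.1 s.
At the end, for the whole second after the job is handed in: Key within 0.35 rad of its wound stop, leg within 0.3 rad of its open stop, timer upright within 28 degrees of vertical on its bottom end and its leg (tab down on the mat), its bottom end within 150 mm of the mat's centre, at rest (value of joint key above 5.25 rad and value of joint leg above 1.05 rad and angle between timer's own x axis and vertical below 0.5 rad and height (world z) of timer below 0.045 m and height (world z) of leg_tab below 0.03 m and linear speed of timer below 0.02 m/s and horizontal distance between timer and mat below 0.15 m); the robot touches nothing.
It fails at once if the timer is lifted clear of the mat (height (world z) of timer above 0.1 m).
It fails at once if the timer is slammed down or thrown (angular speed of timer above 7 rad/s).
It fails at once if one of the bystanders is pushed more than 30 mm from its place (distance of any of cup, weight, dish, bottle, jar, screwdriver from where it was at the start of the episode above 0.03 m).
It also fails if it takes over 72 s, if anything falls off the work surface, if the arm or the gripper's body presses on something with over 40 N, if the wrist force passes 120 N, or if a joint passes its speed limit or range.

## Robot

A 7-joint arm with a two-finger parallel gripper is mounted at the origin on the work surface. World frame = base frame: x ahead of the robot, y to its left, z up, the work surface at z = 0. Lengths are in m, angles in rad, forces in N, time in s.
With the tool pointing down it reaches from about 0.4 to 0.9 m from the base axis. Payload 5.5 kg.
Tool frame: the origin (TCP) lies between the finger pads; the fingertips stand env.tcp_to_tips ahead of it and the grasp point (between the pads) lies 2 mm behind it (env.tcp_to_tips is the distance from the TCP to the fingertips, in m); z points along the fingers, y is the direction in which the jaws open and shut (so a half turn about z gives the same grasp; the last joint's range is limited). The gripper opens to 85 mm and grips with 20 to 120 N. Pads are 22 mm wide; open, the fingers measure 114 mm over their backs; the gripper's body (76 mm by 85 mm) begins 54 mm behind the grasp point. The pads swing forward as they close: fully open they stand 13 mm farther back than shut.
Start: joints at [1.61, 0.501, -0.427, 1.55, 0.221, 1.138, -0.21], TCP at [0.144, -0.634, 0.248] pointing down, gripper open.
Joint ranges: [-2.88, 2.88], [-0.31, 2.03], [-1.54, 1.56], [0.2, 2.42], [-1.41, 4.55], [0.19, 2.02], [-2.57, 2.57]. Speed limits (rad/s): [2.57, 2.57, 3.14, 3.14, 3.14, 3.14, 3.14].

## Interface

Orientations are given as a 3x3 rotation matrix whose columns are the frame's x, y, z axes.
In Python, from station import env gives the robot as it stands.
- The arm moves only by the shell command python3 -m pendant 'ROWS'. ROWS is JSON, a list of rows, each an object with "angular": the turn, a rotation vector about the tool's x, y, z as a fraction of full scale, a list of three; "linear": the shift along the tool's x, y, z as a fraction of full scale, a list of three; "hand": the closure in counts, from 0 (fully open) to 255 (shut). In form: [{"angular": [wx, wy, wz], "linear": [dx, dy, dz], "hand": hand}, ...]. A call has 1 to 20 rows; each row shifts and turns the pose as measured when the row begins, along the tool's axes as they then stand; what a row does not reach is not made up. Full scale, the value 1, is 12 cm for a shift and 120 degrees for a turn. A row lasts 1/8 s, in which the tool goes at most 62.5 mm and 10.7 degrees, less where a joint would pass 70% of its speed; a pose out of reach is approached as far as the arm can. A call with a number of a shift or a turn outside -1 to 1 is refused whole. A call with a gripper value outside its range is refused whole. The fingers move at their own pace and stop on an object; the grip force is fixed at half the most. Time passes only in rows, so rows that do not move let the fingers close. It gives the time, the measured TCP pose, the force and the opening at its end, in the units of the state.
- env.sense(): the state, without advancing time (a new reading comes with each control period).
- env.grab_frame(name): name is "scene" or "top" or "wrist"; returns the picture (384x512x3 uint8, red, green, blue); there is no depth.
- env.camera_model(name): a dict with "K" (3x3 intrinsics, pixels), "k1" (the pictures are not rectified: a ray, as slopes to the right and down, at radius r is drawn at 1 + k1 r^2 times it, then the intrinsics apply), "rvec" (rotation vector, rad) and "tvec" (3), from world to camera coordinates, as OpenCV has them; the wrist camera has in their place "hand_eye" (4x4, takes a point from camera to tool coordinates, whose origin is the TCP and whose axes are the flange's). Camera axes: x right, y down, z forward; pixel columns grow to the right and rows downward; lengths in m; the calibration is good to about 2 mm. A picture is of the moment at which its call begins: read the wrist's pose just before it. camera_model takes no time and is no camera call.
- env.hand_in(): hands the job in, once; it reports no verdict.
The state is a dict: "clock": time; "q": joint angles; "joint_vel": joint speeds; "tau": joint torques, N m; "eef_pos": TCP position; "orientation": TCP orientation; "ft_force": force on the tool from outside, world axes, zero at the start; "torque": the same for the moment, N m; "width": finger opening in m.
Only numpy, scipy, OpenCV 4.12 (cv2) and the standard library are available. Lean on these libraries where they do the work, as an engineer would, in place of code of your own. Each camera call takes 0.05 s, during which the arm holds its last target. There are 200 camera calls.

## Working session

There is one attempt and no reset: what is moved stays moved. The work goes in short steps, Python scripts to look and compute and a shell command to move; the robot and the scene stay as the last step left them, time stands still between calls to the robot, and variables do not carry over. Pictures are saved under pics/ and viewed, about 8 in all and at most 12, crops included, and the job is handed in when it is done.

```bash
ls; mkdir -p pics; python3 - <<'E'
from station import env
import cv2,numpy as np
s=env.sense(); print(s['clock'],s['eef_pos'],s['orientation'],s['width'],env.tcp_to_tips)
for n in ("scene","top"):
    m=env.camera_model(n); print(n,m)
    cv2.imwrite(f"pics/{n}0.png",env.grab_frame(n)[:,:,::-1])
print(env.camera_model("wrist"))
E
```

```text
pics
0.0 [ 0.14404206 -0.63313819  0.24722002] [[ 9.75048784e-01  2.21990360e-01 -3.85259884e-04]
 [ 2.21990686e-01 -9.75046798e-01  1.96905401e-03]
 [ 6.14645910e-05 -2.00544782e-03 -9.99997987e-01]] 0.08526242483065852 0.017
scene {'K': array([[362.29821139,   0.        , 262.57066507],
       [  0.        , 362.29821139, 187.85503407],
       [  0.        ,   0.        ,   1.        ]]), 'k1': -0.014296496746196123, 'rvec': array([ 1.78469139,  1.79643324, -0.71029682]), 'tvec': array([ 0.01321421, -0.40649827,  1.48095992])}
top {'K': array([[347.17479397,   0.        , 262.69223711],
       [  0.        , 347.17479397, 192.4634624 ],
       [  0.        ,   0.        ,   1.        ]]), 'k1': 0.0294305244465387, 'rvec': array([ 2.1582753 , -2.17228143,  0.07118318]), 'tvec': array([0.02727186, 0.61097641, 0.95430578])}
{'K': array([[306.24395272,   0.        , 257.52802531],
       [  0.        , 306.24395272, 192.02818024],
       [  0.        ,   0.        ,   1.        ]]), 'k1': -0.03960491355933483, 'hand_eye': array([[ 5.52049630e-04, -9.62791201e-01, -2.70245813e-01,
         6.92035062e-02],
       [ 9.99999547e-01,  7.40947882e-04, -5.96970286e-04,
         7.38417342e-04],
       [ 7.74995801e-04, -2.70245361e-01,  9.62791174e-01,
        -1.25302717e-01],
       [ 0.00000000e+00,  0.00000000e+00,  0.00000000e+00,
         1.00000000e+00]])}
```

View pics/top0.png

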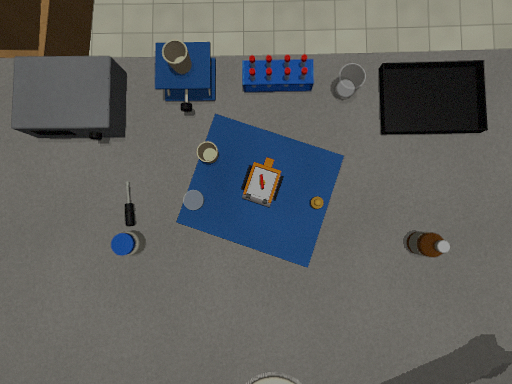

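View pics/scene0.png

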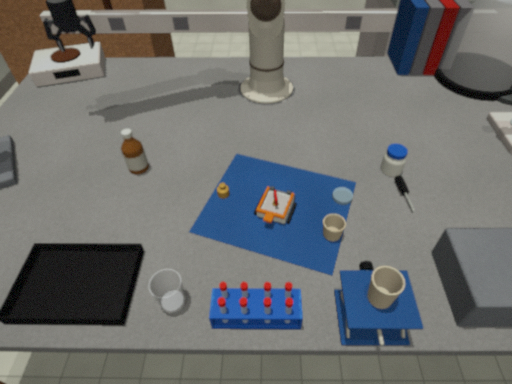

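The top view shows the timer at px (262,184), its tab at (269,162) pointing away from the robot, and its hinge end at (257,204). The red key is at (262,182), the weight at (317,203), the cup at (207,152) and the dish at (193,200).

```bash
cat > h.py <<'E'
import cv2,numpy as np
from station import env
def cam(n,s=None):
    m=env.camera_model(n)
    if n=="wrist":
        H=m['hand_eye'];R=np.array(s['orientation']);Rw=R@H[:3,:3];C=np.array(s['eef_pos'])+R@H[:3,3]
    else:
        R=cv2.Rodrigues(m['rvec'])[0];Rw=R.T;C=-R.T@m['tvec']
    return m['K'],m['k1'],Rw,C
def ray(c,uv):
    K,k1,Rw,C=c
    p=cv2.undistortPoints(np.array([[uv]],float),K,np.array([k1,0,0,0,0.]))[0,0]
    return C,Rw@np.array([p[0],p[1],1])
def onz(c,uv,z):
    C,d=ray(c,uv); return C+d*(z-C[2])/d[2]
def tri(r1,r2):
    A=[];b=[]
    for C,d in (r1,r2):
        d=d/np.linalg.norm(d);P=np.eye(3)-np.outer(d,d);A.append(P);b.append(P@C)
    return np.linalg.lstsq(np.vstack(A),np.hstack(b),rcond=None)[0]
def mask(rgb,h0,h1,smin=120,vmin=60,box=None):
    h=cv2.cvtColor(rgb,cv2.COLOR_RGB2HSV)
    m=cv2.inRange(h,(h0,smin,vmin),(h1,255,255))
    if h0==0: m|=cv2.inRange(h,(174,smin,vmin),(180,255,255))
    if box: 
        z=np.zeros_like(m);x0,y0,x1,y1=box;z[y0:y1,x0:x1]=m[y0:y1,x0:x1];m=z
    return m
def cen(m):
    M=cv2.moments(m,True);return (M['m10']/M['m00'],M['m01']/M['m00']),M['m00']
E
python3 - <<'E'
from h import *
b={"top":(235,150,290,215),"scene":(245,180,305,230)}
rr={}
for n in b:
    im=env.grab_frame(n);c=cam(n)
    r=mask(im,0,6,150,60,b[n]);o=mask(im,8,20,120,60,b[n])
    uv,a=cen(r);rr[n]=ray(c,uv);print(n,'key',uv,a,onz(c,uv,.054),'mat3')
    pts=np.argwhere(r>0)[:,::-1]
    w=np.array([onz(c,p,.060)[:2] for p in pts.astype(float)]);u,s,vt=np.linalg.svd(w-w.mean(0));print('wing dir',vt[0],s, w.mean(0))
    rect=cv2.minAreaRect(np.argwhere(o>0)[:,::-1].astype(np.float32));print('orange',rect,[onz(c,p,.036)[:2].round(3) for p in cv2.boxPoints(rect)])
    if n=="top":
        # tab = orange pixels furthest from key
        print('mat corners',[onz(c,p,.003)[:2].round(3) for p in [(217,114),(343,155),(308,266),(177,222)]])
        pts=np.argwhere(o>0)[:,::-1]; print('tab',onz(c,pts[pts[:,1]<=pts[:,1].min()+3].mean(0),.034), pts[:,1].min())
        for k,p in dict(cup=(207,152),weight=(317,203),dish=(193,200)).items(): print(k,onz(c,p,.04)[:2])
print(tri(rr['top'],rr['scene']))
E
```

```text
top key (261.44736842105266, 181.26315789473685) 38.0 [0.63981309 0.02598454 0.054     ] mat3
wing dir [-0.99280976 -0.11970284] [0.07087799 0.01265791] [0.63909683 0.02583047]
orange ((262.8499755859375, 177.95001220703125), (28.77672576904297, 42.37451934814453), 18.434947967529297) [array([0.608, 0.08 ]), array([0.722, 0.042]), array([ 0.695, -0.035]), array([0.582, 0.003])]
mat corners [array([0.847, 0.158]), array([ 0.721, -0.21 ]), array([ 0.403, -0.103]), array([0.53 , 0.272])]
tab [0.70524488 0.00569533 0.034     ] 157
cup [0.72603895 0.17989833]
weight [ 0.57957403 -0.12734433]
dish [0.59032693 0.21798756]
scene key (275.0769230769231, 196.80769230769232) 26.0 [0.6363301  0.02843907 0.054     ] mat3
wing dir [0.99635088 0.08535172] [0.07596404 0.00708908] [0.64144109 0.02825547]
orange ((273.42303466796875, 204.61538696289062), (29.644092559814453, 35.62730407714844), 22.38013458251953) [array([ 0.688, -0.032]), array([0.564, 0.004]), array([0.609, 0.083]), array([0.726, 0.042])]
[0.63939869 0.02711728 0.05747179]
```

```bash
python3 -m pendant '[{"angular":[0,0,0],"linear":[0.375,-0.317,0],"hand":0},{"angular":[0,0,0],"linear":[0.375,-0.317,0],"hand":0},{"angular":[0,0,0],"linear":[0.375,-0.317,0],"hand":0},{"angular":[0,0,0],"linear":[0.375,-0.317,0],"hand":0},{"angular":[0,0,0],"linear":[0.375,-0.317,0],"hand":0},{"angular":[0,0,0],"linear":[0.375,-0.317,0],"hand":0},{"angular":[0,0,0],"linear":[0.375,-0.317,0],"hand":0},{"angular":[0,0,0],"linear":[0.375,-0.317,0],"hand":0},{"angular":[0,0,0],"linear":[0.375,-0.317,0],"hand":0},{"angular":[0,0,0],"linear":[0.375,-0.317,0],"hand":0},{"angular":[0,0,0],"linear":[0.375,-0.317,0],"hand":0},{"angular":[0,0,0],"linear":[0.375,-0.317,0],"hand":0}]'; python3 -c "
from station import env;s=env.sense();print(s['clock'],s['q'],s['eef_pos'],s['orientation'])"
```

```text
clock: 1.7
eef_pos: [0.5805, -0.0598, 0.2464]
orientation: [[0.978, 0.208, 0.001], [0.208, -0.978, -0.004], [0.0, 0.004, -1.0]]
ft_force: [0.1, -1.1, -0.4]
width: 0.0853
1.7 [ 0.60390254  0.43917532 -0.71521906  1.71911778  0.32254553  1.10261415
 -1.57358115] [ 0.58053796 -0.0598216   0.24639991] [[ 9.78221015e-01  2.07563922e-01  9.29876204e-04]
 [ 2.07566000e-01 -9.78212185e-01 -4.15654649e-03]
 [ 4.68671400e-05  4.25903181e-03 -9.99990929e-01]]
```

```bash
python3 -m pendant '[{"angular":[0,0,0],"linear":[0.319,-0.298,0.2],"hand":0},{"angular":[0,0,0],"linear":[0.319,-0.298,0.2],"hand":0},{"angular":[0,0,0.05],"linear":[0,0,0],"hand":0},{"angular":[0,0,0],"linear":[0,0,0],"hand":0}]'; python3 - <<'E'
from h import *
s=env.sense();print(s['q'],s['eef_pos'],s['orientation'],s['torque'])
im=env.grab_frame("wrist");cv2.imwrite("pics/w1.png",im[:,:,::-1]);c=cam("wrist",s)
r=mask(im,0,6,150,60)
n,l,st,ce=cv2.connectedComponentsWithStats(r);i=1+np.argmax(st[1:,4]);r=(l==i).astype(np.uint8)
print(st[i],ce[i],onz(c,ce[i],.066))
rect=cv2.minAreaRect(np.argwhere(r>0)[:,::-1].astype(np.float32));print([onz(c,p,.066)[:2].round(4) for p in cv2.boxPoints(rect)])
E
```

```text
clock: 2.2
eef_pos: [0.6441, 0.0357, 0.1954]
orientation: [[0.994, 0.11, 0.001], [0.11, -0.994, -0.001], [0.001, 0.001, -1.0]]
ft_force: [-0.9, -0.4, 0.1]
width: 0.0853
[ 0.36478547  0.59652931 -0.65773829  1.60725815  0.40185557  1.07574531
 -1.86331754] [0.64412887 0.03574592 0.19536384] [[ 9.93929328e-01  1.10015491e-01  1.04035644e-03]
 [ 1.10016142e-01 -9.93929625e-01 -5.90839433e-04]
 [ 9.69039597e-04  7.01708643e-04 -9.99999284e-01]] [0.02108782 0.0455895  0.02805408]
[263 169   9  45 331] [266.52265861 190.89123867] [0.64397812 0.02733292 0.066     ]
[array([0.6627, 0.0326]), array([0.6635, 0.0258]), array([0.6244, 0.021 ]), array([0.6236, 0.028 ])]
```

View pics/w1.png

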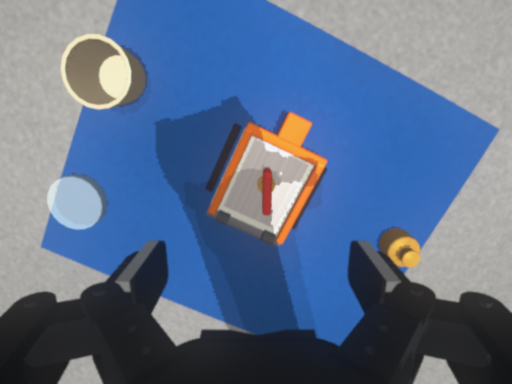

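```bash
python3 -m pendant '[{"angular":[0,0,-0.0886],"linear":[0,0,0],"hand":0},{"angular":[0,0,-0.0886],"linear":[0,0,0],"hand":0},{"angular":[0,0,-0.0886],"linear":[0,0,0],"hand":0}]'; python3 -c "
from station import env;s=env.sense();print(s['clock'],s['q'])"
```

```text
clock: 2.62
eef_pos: [0.6435, 0.0329, 0.1968]
orientation: [[0.779, 0.627, 0.002], [0.627, -0.779, -0.003], [0.0, 0.004, -1.0]]
ft_force: [0.8, -0.1, -0.0]
width: 0.085
2.625 [ 0.44735733  0.63219044 -0.78302878  1.60671491  0.48885468  1.10578041
 -1.35575469]
```

```bash
python3 -m pendant '[{"angular":[0,0,-0.0882],"linear":[0,0,0],"hand":0},{"angular":[0,0,-0.0882],"linear":[0,0,0],"hand":0},{"angular":[0,0,-0.0882],"linear":[0,0,0],"hand":0},{"angular":[0,0,-0.0882],"linear":[0,0,0],"hand":0},{"angular":[0,0,-0.0882],"linear":[0,0,0],"hand":0},{"angular":[0,0,-0.0882],"linear":[0,0,0],"hand":0},{"angular":[0,0,-0.0882],"linear":[0,0,0],"hand":0},{"angular":[0,0,-0.0882],"linear":[0,0,0],"hand":0},{"angular":[0,0,-0.0882],"linear":[0,0,0],"hand":0},{"angular":[0,0,-0.0882],"linear":[0,0,0],"hand":0},{"angular":[0,0,-0.0882],"linear":[0,0,0],"hand":0},{"angular":[0,0,-0.0882],"linear":[0,0,0],"hand":0},{"angular":[0,0,-0.0882],"linear":[0,0,0],"hand":0},{"angular":[0,0,-0.0882],"linear":[0,0,0],"hand":0}]'; python3 - <<'E'
from h import *
s=env.sense();print(s['clock'],s['q'],s['eef_pos'],s['orientation'],s['torque'])
im=env.grab_frame("wrist");c=cam("wrist",s)
r=mask(im,0,6,150,60)
n,l,st,ce=cv2.connectedComponentsWithStats(r);i=1+np.argmax(st[1:,4]);r=(l==i).astype(np.uint8)
print(st[i],ce[i],onz(c,ce[i],.066))
rect=cv2.minAreaRect(np.argwhere(r>0)[:,::-1].astype(np.float32));print([onz(c,p,.066)[:2].round(4) for p in cv2.boxPoints(rect)])
E
```

```text
clock: 4.38
eef_pos: [0.6432, 0.0081, 0.2045]
orientation: [[-0.987, -0.159, 0.013], [-0.16, 0.987, -0.021], [-0.009, -0.022, -1.0]]
ft_force: [-0.6, 0.1, -0.4]
width: 0.0854
4.375 [ 0.72686768  0.89596183 -1.30348456  1.6050808   0.9087026   1.34479847
  1.0239445 ] [0.64316587 0.00806747 0.20447186] [[-0.98712626 -0.15943056  0.0127924 ]
 [-0.15966934  0.98695692 -0.02053651]
 [-0.0093514  -0.02231468 -0.99970726]] [ 0.06001058  0.04651934 -0.02266026]
[278 160  10  44 343] [282.16034985 180.93294461] [0.63763774 0.02567335 0.066     ]
[array([0.6198, 0.0187]), array([0.6185, 0.0264]), array([0.6571, 0.0337]), array([0.6585, 0.0257])]
```

```bash
python3 -m pendant '[{"angular":[-0.0106,0.0045,0],"linear":[0,0.155,0],"hand":0},{"angular":[0,0,0],"linear":[0,0,0],"hand":0},{"angular":[0,0,0],"linear":[0,0,0.4],"hand":0},{"angular":[0,0,0],"linear":[0,0,0.4],"hand":0},{"angular":[0,0,0],"linear":[0,0,0],"hand":0}]'; python3 - <<'E'
from h import *
s=env.sense();print(s['q'],s['eef_pos'],s['orientation'],s['torque'])
im=env.grab_frame("wrist");cv2.imwrite("pics/w2.png",im[:,:,::-1]);c=cam("wrist",s)
r=mask(im,0,6,150,60)
n,l,st,ce=cv2.connectedComponentsWithStats(r);i=1+np.argmax(st[1:,4]);r=(l==i).astype(np.uint8)
print(st[i],ce[i],onz(c,ce[i],.066))
rect=cv2.minAreaRect(np.argwhere(r>0)[:,::-1].astype(np.float32));print([onz(c,p,.066)[:2].round(4) for p in cv2.boxPoints(rect)])
E
```

```text
clock: 5.05
eef_pos: [0.6411, 0.0256, 0.108]
orientation: [[-0.988, -0.154, 0.002], [-0.154, 0.988, -0.001], [-0.002, -0.001, -1.0]]
ft_force: [-0.9, 0.1, 0.5]
width: 0.0853
[ 0.67424783  0.9973929  -1.21263106  1.6628376   0.99549675  1.21957505
  0.94772522] [0.64109424 0.02562348 0.10796644] [[-0.98805677 -0.15407087  0.00244808]
 [-0.15407381  0.98805877 -0.00105851]
 [-0.00225576 -0.00142306 -0.99999644]] [ 0.05359119 -0.0332352   0.03097082]
[254 186  15  67 772] [260.40284974 218.6515544 ] [0.63622867 0.02596326 0.066     ]
[array([0.658, 0.025]), array([0.6171, 0.0202]), array([0.6162, 0.0275]), array([0.6571, 0.0329])]
```

View pics/w2.png

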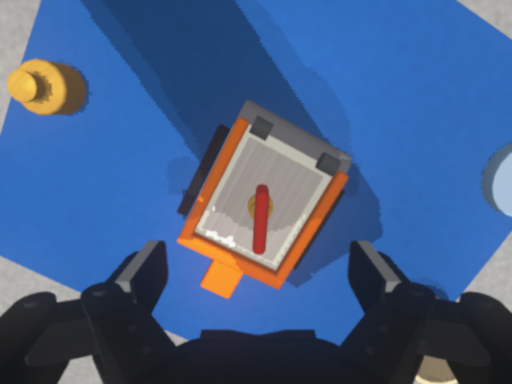

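```bash
python3 -m pendant '[{"angular":[0,0,0.0125],"linear":[0.007,0.004,0.15],"hand":0},{"angular":[0,0,0],"linear":[0,0,0.22],"hand":0},{"angular":[0,0,0],"linear":[0,0,0],"hand":0}]'; python3 -m pendant '[{"angular":[0,0,0],"linear":[0,0,0],"hand":255},{"angular":[0,0,0],"linear":[0,0,0],"hand":255},{"angular":[0,0,0],"linear":[0,0,0],"hand":255},{"angular":[0,0,0],"linear":[0,0,0],"hand":255},{"angular":[0,0,0],"linear":[0,0,0],"hand":255},{"angular":[0,0,0],"linear":[0,0,0],"hand":255}]'; python3 -c "
from station import env;s=env.sense();print(s['clock'],s['q'][6],s['torque'])"
```

```text
clock: 5.48
eef_pos: [0.6445, 0.0273, 0.0677]
orientation: [[-0.992, -0.125, 0.012], [-0.125, 0.992, 0.0], [-0.012, -0.001, -1.0]]
ft_force: [0.6, -0.5, -0.6]
width: 0.0852
clock: 6.22
eef_pos: [0.6456, 0.0277, 0.0698]
orientation: [[-0.992, -0.125, 0.015], [-0.125, 0.992, 0.001], [-0.015, -0.001, -1.0]]
ft_force: [-1.2, 0.4, -1.9]
width: 0.0064
6.225 0.8923455149397556 [ 0.05083419 -0.01721023  0.02918062]
```

```bash
python3 -m pendant '[{"angular":[0,0,0],"linear":[0,0,0],"hand":170},{"angular":[0,0.0071,0],"linear":[0.042,0,0],"hand":170},{"angular":[0,0,0],"linear":[0,0,0.065],"hand":170},{"angular":[0,0,0],"linear":[0,0,0],"hand":170}]'; python3 -c "
from station import env;s=env.sense();print(s['clock'],s['q'][6],s['torque'])"
```

```text
clock: 6.72
eef_pos: [0.6402, 0.0269, 0.0612]
orientation: [[-0.992, -0.125, -0.001], [-0.125, 0.992, -0.001], [0.002, -0.001, -1.0]]
ft_force: [0.5, -0.1, 0.2]
width: 0.0288
6.725 0.891459299066345 [0.03340781 0.00870579 0.02089055]
```

```bash
python3 -m pendant '[{"angular":[0,0,0],"linear":[0,0,0],"hand":255},{"angular":[0,0,0],"linear":[0,0,0],"hand":255},{"angular":[0,0,0],"linear":[0,0,0],"hand":255},{"angular":[0,0,0.06],"linear":[0,0,0],"hand":255},{"angular":[0,0,0.06],"linear":[0,0,0],"hand":255},{"angular":[0,0,0.06],"linear":[0,0,0],"hand":255},{"angular":[0,0,0.06],"linear":[0,0,0],"hand":255}]'; python3 -c "
from station import env;s=env.sense();print(s['clock'],s['q'][6],s['torque'])"
```

```text
clock: 7.6
eef_pos: [0.6401, 0.027, 0.0612]
orientation: [[-0.924, 0.382, -0.001], [0.382, 0.924, -0.001], [0.001, -0.001, -1.0]]
ft_force: [-0.1, -0.5, -0.5]
width: 0.0067
7.6 0.40849783437909687 [0.03858643 0.01172004 0.07638879]
```

```bash
python3 -m pendant '[{"angular":[0,0,0.06],"linear":[0,0,0],"hand":255},{"angular":[0,0,0.06],"linear":[0,0,0],"hand":255},{"angular":[0,0,0.06],"linear":[0,0,0],"hand":255},{"angular":[0,0,0.06],"linear":[0,0,0],"hand":255},{"angular":[0,0,0.06],"linear":[0,0,0],"hand":255},{"angular":[0,0,0.06],"linear":[0,0,0],"hand":255},{"angular":[0,0,0.06],"linear":[0,0,0],"hand":255},{"angular":[0,0,0.06],"linear":[0,0,0],"hand":255},{"angular":[0,0,0.06],"linear":[0,0,0],"hand":255},{"angular":[0,0,0.06],"linear":[0,0,0],"hand":255},{"angular":[0,0,0.06],"linear":[0,0,0],"hand":255},{"angular":[0,0,0.06],"linear":[0,0,0],"hand":255},{"angular":[0,0,0.06],"linear":[0,0,0],"hand":255},{"angular":[0,0,0.06],"linear":[0,0,0],"hand":255}]'; python3 -c "
from station import env;s=env.sense();print(s['clock'],s['q'][6],s['torque'])"
```

```text
clock: 9.35
eef_pos: [0.64, 0.027, 0.0611]
orientation: [[0.595, 0.804, 0.0], [0.804, -0.595, -0.001], [-0.0, 0.001, -1.0]]
ft_force: [-0.2, -0.1, -1.3]
width: 0.0068
9.35 -1.2280826298805898 [ 0.00397719 -0.02633684  0.09461475]
```

```bash
for i in 1; do python3 -m pendant '[{"angular":[0,0,0.05],"linear":[0,0,0],"hand":255},{"angular":[0,0,0.05],"linear":[0,0,0],"hand":255},{"angular":[0,0,0.05],"linear":[0,0,0],"hand":255},{"angular":[0,0,0.05],"linear":[0,0,0],"hand":255}]'; done; python3 -c "
from station import env;s=env.sense();print(s['clock'],s['q'][6],s['torque'])"
```

```text
clock: 9.85
eef_pos: [0.64, 0.0271, 0.0611]
orientation: [[0.876, 0.481, 0.001], [0.481, -0.876, -0.001], [0.001, 0.001, -1.0]]
ft_force: [-0.4, -0.3, -0.8]
width: 0.0065
9.85 -1.6041727654240419 [-0.05440205 -0.09333377  0.09355878]
```

```bash
python3 -m pendant '[{"angular":[0,0,0.05],"linear":[0,0,0],"hand":255},{"angular":[0,0,0.05],"linear":[0,0,0],"hand":255},{"angular":[0,0,0.05],"linear":[0,0,0],"hand":255},{"angular":[0,0,0.05],"linear":[0,0,0],"hand":255}]';  python3 -c "
from station import env;s=env.sense();print(s['clock'],s['q'][6],s['torque'])"
```

```text
clock: 10.35
eef_pos: [0.6407, 0.0279, 0.0614]
orientation: [[0.997, 0.081, 0.004], [0.081, -0.997, -0.003], [0.004, 0.003, -1.0]]
ft_force: [-1.0, -3.2, 0.4]
width: 0.007
10.35 -1.9704096230676489 [-0.50420885  0.12379437  2.49653282]
```

```bash
python3 -m pendant '[{"angular":[0,0,0],"linear":[0,0,0],"hand":255}]';  python3 -c "
from station import env;s=env.sense();print(s['clock'],s['q'][6],s['torque'])"; python3 -m pendant '[{"angular":[0,0,0.008],"linear":[0,0,0],"hand":255},{"angular":[0,0,0.008],"linear":[0,0,0],"hand":255}]';  python3 - <<'E'
from h import *
s=env.sense();print(s['clock'],s['q'][6],s['torque'],np.array(s['orientation'])[:,0])
im=env.grab_frame("top")[140:225,220:305];cv2.imwrite("pics/t2.png",cv2.resize(im[:,:,::-1],None,fx=6,fy=6))
E
```

```text
clock: 10.48
eef_pos: [0.6406, 0.0279, 0.0614]
orientation: [[0.996, 0.087, 0.005], [0.087, -0.996, -0.004], [0.004, 0.005, -1.0]]
ft_force: [0.1, -2.6, -0.8]
width: 0.0067
10.475 -1.966440871299402 [-0.47941042 -0.07550561  2.37807504]
clock: 10.72
eef_pos: [0.6406, 0.0279, 0.0614]
orientation: [[0.998, 0.061, 0.005], [0.061, -0.998, -0.006], [0.005, 0.006, -1.0]]
ft_force: [1.1, -2.0, 1.3]
width: 0.0068
10.725 -1.9909148488688364 [-0.46758154 -0.01305043  2.72461936] [0.9981218  0.06105617 0.00500216]
```

View pics/t2.png

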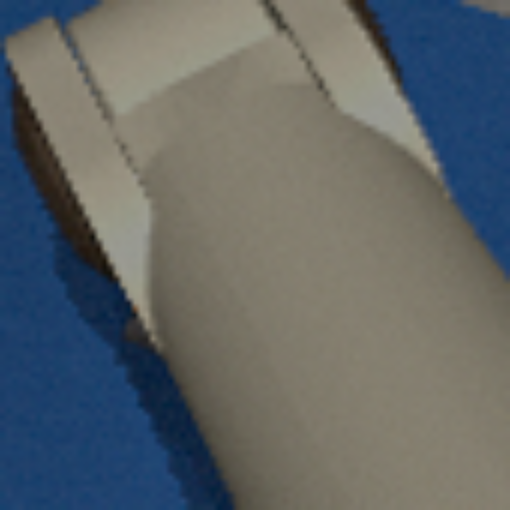

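The moment jumped from 0.09 to 2.5 N m and held when I nudged it again, so this is the hard stop after about 3.2 rad. I'll release the key, rise, and turn the tool to face the tab.

```bash
python3 -m pendant '[{"angular":[0,0,0],"linear":[0,0,0],"hand":150},{"angular":[0,0,0],"linear":[0,0,0],"hand":150},{"angular":[0,0,0],"linear":[0,0,0],"hand":100},{"angular":[0,0,0],"linear":[0,0,-0.3],"hand":0},{"angular":[0,0,0],"linear":[0,0,-0.4],"hand":0}]' && python3 -m pendant '[{"angular":[0,0,-0.088],"linear":[0,0,0],"hand":0},{"angular":[0,0,-0.088],"linear":[0,0,0],"hand":0},{"angular":[0,0,-0.088],"linear":[0,0,0],"hand":0},{"angular":[0,0,-0.088],"linear":[0,0,0],"hand":0},{"angular":[0,0,-0.088],"linear":[0,0,0],"hand":0},{"angular":[0,0,-0.088],"linear":[0,0,0],"hand":0},{"angular":[0,0,-0.088],"linear":[0,0,0],"hand":0},{"angular":[0,0,-0.088],"linear":[0,0,0],"hand":0},{"angular":[0,0,-0.088],"linear":[0,0,0],"hand":0},{"angular":[0,0,-0.088],"linear":[0,0,0],"hand":0},{"angular":[0,0,-0.088],"linear":[0,0,0],"hand":0},{"angular":[0,0,-0.088],"linear":[0,0,0],"hand":0},{"angular":[0,0,-0.088],"linear":[0,0,0],"hand":0},{"angular":[0,0,-0.088],"linear":[0,0,0],"hand":0},{"angular":[0,0,-0.088],"linear":[0,0,0],"hand":0},{"angular":[0,0,0],"linear":[0,0,0],"hand":0}]'; python3 - <<'E'
from h import *
s=env.sense();print(s['clock'],s['q'].round(2) if hasattr(s['q'],'round') else s['q'])
im=env.grab_frame("wrist");cv2.imwrite("pics/w3.png",im[:,:,::-1]);c=cam("wrist",s)
r=mask(im,0,6,150,60)
n,l,st,ce=cv2.connectedComponentsWithStats(r);i=1+np.argmax(st[1:,4]);r=(l==i).astype(np.uint8)
rect=cv2.minAreaRect(np.argwhere(r>0)[:,::-1].astype(np.float32));print('key',onz(c,ce[i],.066),[onz(c,p,.066)[:2].round(4) for p in cv2.boxPoints(rect)])
o=mask(im,8,20,150,120);n,l,st,ce=cv2.connectedComponentsWithStats(o)
for i in range(1,n):
    if st[i,4]>200: print(st[i],onz(c,ce[i],.039).round(4),[onz(c,p,.039)[:2].round(4) for p in cv2.boxPoints(cv2.minAreaRect(np.argwhere(l==i)[:,::-1].astype(np.float32)))])
E
```

```text
clock: 11.4
eef_pos: [0.6367, 0.028, 0.1426]
orientation: [[0.999, 0.045, -0.006], [0.045, -0.999, -0.001], [-0.006, 0.0, -1.0]]
ft_force: [1.4, -0.3, 1.1]
width: 0.0848
clock: 13.4
eef_pos: [0.6376, 0.0256, 0.148]
orientation: [[-0.959, 0.283, -0.005], [0.283, 0.959, 0.005], [0.006, 0.003, -1.0]]
ft_force: [0.1, -0.0, -0.1]
width: 0.0858
13.4 [ 0.68  0.92 -1.2   1.64  0.9   1.24  0.56]
key [0.63822053 0.02771168 0.066     ] [array([0.6209, 0.0189]), array([0.6186, 0.0265]), array([0.6571, 0.0372]), array([0.6597, 0.0293])]
[ 207  133  113  146 3720] [0.6577 0.0207 0.039 ] [array([ 0.6882, -0.0417]), array([0.5815, 0.0096]), array([0.6134, 0.0831]), array([0.7261, 0.0412])]
[ 44 162  39  38 628] [ 0.5831 -0.1189  0.039 ] [array([ 0.5641, -0.1277]), array([ 0.5729, -0.0983]), array([ 0.6006, -0.1113]), array([ 0.5917, -0.1418])]
```

View pics/w3.png

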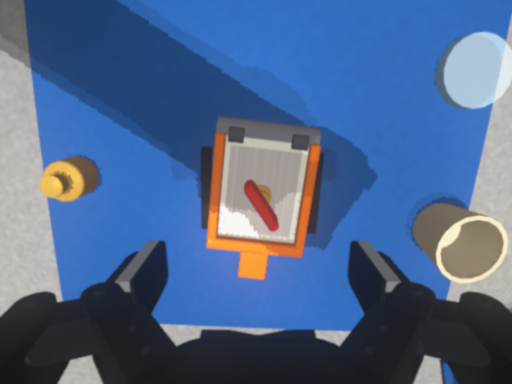

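```bash
python3 - <<'E'
from h import *
s=env.sense();im=env.grab_frame("wrist");c=cam("wrist",s)
o=mask(im,8,20,150,120,(195,125,335,290))
rows=[]
for v in range(258,276,2):
    u=np.where(o[v])[0]; rows.append((v,u.min(),u.max(),u.size))
print(rows)
m=o.copy();m[:262]=0;uv,a=cen(m);T=onz(c,uv,.039);print('tab',uv,a,T)
P=[onz(c,p,.039)[:2] for p in [(207,247),(303,257),(216,135),(322,146)]]
print(np.array(P).round(4));f=(P[0]+P[1])/2;h=(P[2]+P[3])/2
print('axis deg',np.degrees(np.arctan2(*(f-h)[::-1])),np.degrees(np.arctan2(*(T[:2]-h)[::-1])),np.degrees(np.arctan2(*(P[1]-P[0])[::-1])),'w',np.linalg.norm(P[1]-P[0]),'h',h,'f',f)
R=np.array(s['orientation']);print(np.degrees(np.arctan2(R[1,0],R[0,0])),s['eef_pos'])
E
```

```text
[(258, np.int64(240), np.int64(266), 27), (260, np.int64(240), np.int64(266), 27), (262, np.int64(240), np.int64(266), 27), (264, np.int64(240), np.int64(266), 27), (266, np.int64(239), np.int64(265), 27), (268, np.int64(239), np.int64(265), 27), (270, np.int64(239), np.int64(265), 27), (272, np.int64(239), np.int64(264), 26), (274, np.int64(239), np.int64(264), 26)]
tab (252.37317073170732, 269.17317073170733) 410.0 [0.699958 0.00279  0.039   ]
[[ 0.6692 -0.0277]
 [ 0.7012  0.0472]
 [ 0.5835  0.0091]
 [ 0.6144  0.0843]]
axis deg -23.155027097821005 -23.48423087407073 66.84352549688295 w 0.08148580023340167 h [0.59893668 0.04668226] f [0.68521357 0.00978407]
163.47050848164116 [0.6376761  0.02560881 0.14809496]
```

```bash
python3 -m pendant '[{"angular":[0.002,-0.002,0.056],"linear":[0,0,0],"hand":0},{"angular":[0,0,0],"linear":[-0.26,0.01,0],"hand":0},{"angular":[0,0,0],"linear":[-0.26,0.01,0],"hand":0},{"angular":[0,0,0],"linear":[0,0,0.3],"hand":0},{"angular":[0,0,0],"linear":[0,0,0],"hand":0}]'; python3 - <<'E'
from h import *
s=env.sense();c=cam("wrist",s);im=env.grab_frame("wrist");cv2.imwrite("pics/w4.png",im[:,:,::-1])
print(s['q'])
E
```

```text
clock: 14.12
eef_pos: [0.6976, 0.0018, 0.1127]
orientation: [[-0.91, 0.414, -0.001], [0.414, 0.91, -0.003], [-0.0, -0.003, -1.0]]
ft_force: [-0.2, -1.0, 0.1]
width: 0.0852
[ 0.6081296   0.99815432 -1.11270056  1.50115292  0.92839407  1.23364
  0.50122637]
```

View pics/w4.png

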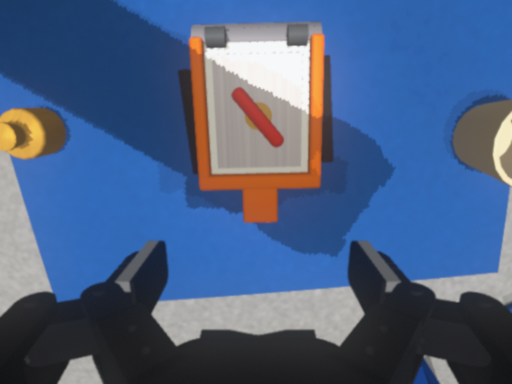

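```bash
python3 - <<'E'
from h import *
s=env.sense();c=cam("wrist",s)
R=np.array(s['orientation']);p=np.array(s['eef_pos'])
for uv in [(260,188),(260,222),(260,205)]:
    P=onz(c,uv,.039);print(P.round(4),(R.T@(P-p)).round(4))
E
```

```text
[0.6876 0.0095 0.039 ] [0.0139 0.0017 0.0763]
[ 7.102e-01 -7.000e-04  3.900e-02] [-0.0109  0.0017  0.0764]
[0.6987 0.0045 0.039 ] [0.0017 0.0017 0.0764]
```

```bash
python3 -m pendant '[{"angular":[0,0,-0.01],"linear":[0.014,0.014,0.2],"hand":0},{"angular":[0,0,0],"linear":[0,0,0.25],"hand":0},{"angular":[0,0,0],"linear":[0,0,0.2],"hand":0},{"angular":[0,0,0],"linear":[0,0,0],"hand":0}]'; python3 -c "
from station import env;s=env.sense();print(s['ft_force'],s['q'])"
```

```text
clock: 14.68
eef_pos: [0.6993, 0.0052, 0.0352]
orientation: [[-0.918, 0.395, 0.006], [0.395, 0.919, -0.002], [-0.006, 0.0, -1.0]]
ft_force: [-1.1, -0.1, 0.2]
width: 0.086
[-1.07403342 -0.12293067  0.16807666] [ 0.57980109  1.08314693 -1.0493121   1.5263827   1.00983707  1.13546832
  0.47547816]
```

```bash
python3 -m pendant '[{"angular":[0,0,0],"linear":[0,0,0.01],"hand":255},{"angular":[0,0,0],"linear":[0,0,0],"hand":255},{"angular":[0,0,0],"linear":[0,0,0],"hand":255},{"angular":[0,0,0],"linear":[0,0,0],"hand":255},{"angular":[0,0,0],"linear":[0,0,0],"hand":255}]'; python3 -c "
from station import env;s=env.sense();print(s['ft_force'],s['torque'])"
```

```text
clock: 15.3
eef_pos: [0.7002, 0.005, 0.0358]
orientation: [[-0.918, 0.396, 0.008], [0.396, 0.918, -0.003], [-0.008, 0.001, -1.0]]
ft_force: [-0.5, -0.2, -1.3]
width: 0.0227
[-0.48049991 -0.2204715  -1.27895446] [-0.03216956  0.10083969  0.12834787]
```

```bash
python3 -m pendant '[{"angular":[0,-0.05,0],"linear":[0.005,0,-0.096],"hand":255},{"angular":[0,-0.05,0],"linear":[0.005,0,-0.096],"hand":255},{"angular":[0,-0.05,0],"linear":[0.005,0,-0.096],"hand":255}]'; python3 - <<'E'
from h import *
s=env.sense();R=np.array(s['orientation']);p=np.array(s['eef_pos']);ux=np.array([.919,-.395,0])
d=p-[.5985,.0465,.034];print(s['ft_force'],s['torque'],'pitch',np.degrees(np.arctan2(R[:,2]@ux,-R[2,2])),'leg',np.degrees(np.arctan2(d[2],d@ux)),np.hypot(d@ux,d[2]),'lat',d@[.395,.919,0])
E
```

```text
clock: 15.68
eef_pos: [0.6955, 0.0062, 0.0696]
orientation: [[-0.867, 0.4, 0.297], [0.379, 0.917, -0.126], [-0.322, 0.003, -0.947]]
ft_force: [-0.2, -1.4, 0.3]
width: 0.0226
[-0.22087885 -1.36974943  0.31890953] [-0.26141916  0.50655002  0.05926474] pitch 18.805434291714533 leg 18.71198848374016 0.11095127646988653 lat 0.0013068105702564309
```

```bash
cat > p.py <<'E'
from h import *
s=env.sense();R=np.array(s['orientation']);p=np.array(s['eef_pos']);ux=np.array([.919,-.395,0])
d=p-[.5985,.0465,.034];print(s['ft_force'].round(2),s['torque'].round(2),s['q'].round(2),'pitch',np.degrees(np.arctan2(R[:,2]@ux,-R[2,2])).round(1),'leg',np.degrees(np.arctan2(d[2],d@ux)).round(1),np.hypot(d@ux,d[2]).round(4),'lat',(d@[.395,.919,0]).round(4))
E
python3 -m pendant '[{"angular":[0,-0.05,0],"linear":[0.005,0,-0.096],"hand":255},{"angular":[0,-0.05,0],"linear":[0.005,0,-0.096],"hand":255},{"angular":[0,-0.05,0],"linear":[0.005,0,-0.096],"hand":255},{"angular":[0,-0.05,0],"linear":[0.005,0,-0.096],"hand":255},{"angular":[0,-0.05,0],"linear":[0.005,0,-0.096],"hand":255},{"angular":[0,-0.05,0],"linear":[0.005,0,-0.096],"hand":255}]';python3 p.py
```

```text
clock: 16.42
eef_pos: [0.6545, 0.0239, 0.128]
orientation: [[-0.511, 0.399, 0.761], [0.233, 0.917, -0.325], [-0.827, 0.011, -0.562]]
ft_force: [-0.8, -2.5, -6.0]
width: 0.0228
[-0.84 -2.55 -5.96] [ 0.25  1.69 -0.25] [ 0.3   0.76 -0.81  2.24  2.15  1.18 -0.93] pitch 55.8 leg 57.3 0.1117 lat 0.0014
```

```bash
python3 -m pendant '[{"angular":[0,-0.05,0],"linear":[0.004,0,-0.09],"hand":255},{"angular":[0,-0.05,0],"linear":[0.004,0,-0.09],"hand":255},{"angular":[0,-0.04,0],"linear":[0.004,0,-0.075],"hand":255}]';python3 p.py
```

```text
clock: 16.8
eef_pos: [0.6269, 0.0352, 0.1412]
orientation: [[-0.265, 0.399, 0.878], [0.129, 0.917, -0.378], [-0.956, 0.013, -0.294]]
ft_force: [-0.3, -0.7, -3.0]
width: 0.0227
[-0.32 -0.73 -2.96] [ 0.43  1.54 -0.25] [ 0.1   0.92 -0.7   2.33  2.33  1.65 -1.19] pitch 72.9 leg 74.1 0.1115 lat 0.0008
```

```bash
python3 -m pendant '[{"angular":[0,-0.035,0],"linear":[0.004,0,-0.065],"hand":255},{"angular":[0,0,0],"linear":[0,0,0],"hand":255}]';python3 p.py; python3 -m pendant '[{"angular":[0,0,0],"linear":[0,0,0],"hand":100},{"angular":[0,0,0],"linear":[0,0,0],"hand":0},{"angular":[0,0,0],"linear":[0,0,0],"hand":0},{"angular":[0,0,0],"linear":[0,0,-0.25],"hand":0},{"angular":[0,0,0],"linear":[-0.3,0,-0.25],"hand":0}]';python3 p.py
python3 - <<'E'
from h import *
for n in ("scene",):
    im=env.grab_frame(n)[130:260,200:360];cv2.imwrite("pics/s2.png",cv2.resize(im[:,:,::-1],None,fx=4,fy=4))
E
```

```text
clock: 17.05
eef_pos: [0.6194, 0.0385, 0.1432]
orientation: [[-0.196, 0.4, 0.895], [0.099, 0.916, -0.388], [-0.976, 0.012, -0.219]]
ft_force: [-0.9, -3.1, 3.1]
width: 0.0224
[-0.94 -3.15  3.13] [ 0.06  0.52 -0.45] [ 0.05  0.98 -0.67  2.33  2.35  1.77 -1.24] pitch 77.3 leg 78.4 0.1115 lat 0.0009
clock: 17.68
eef_pos: [0.5732, 0.058, 0.1903]
orientation: [[-0.201, 0.403, 0.893], [0.103, 0.915, -0.39], [-0.974, 0.014, -0.225]]
ft_force: [-0.0, 1.2, -0.2]
width: 0.0852
[-0.02  1.2  -0.17] [0.38 0.86 0.04] [ 0.03  0.89 -0.8   2.42  2.2   1.82 -1.24] pitch 77.0 leg 100.1 0.1587 lat 0.0006
```

View pics/s2.png

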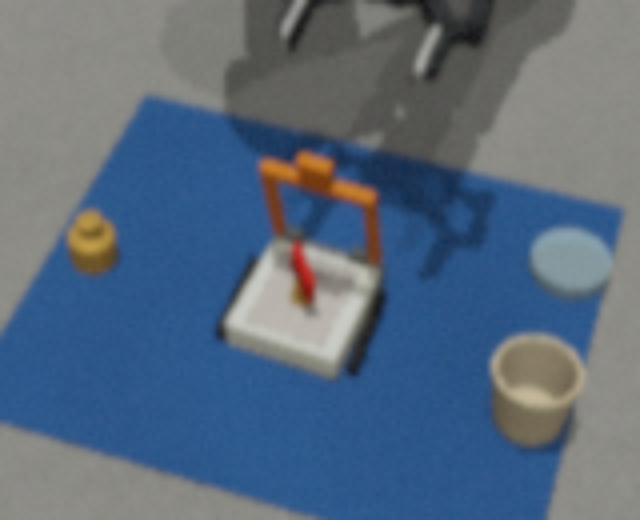

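```bash
python3 -m pendant '[{"angular":[0,0,0],"linear":[-0.4,0,0],"hand":0},{"angular":[0,0.089,0],"linear":[-0.15,0,0],"hand":100},{"angular":[0,0.089,0],"linear":[0,0,0],"hand":255},{"angular":[0,0.089,0],"linear":[0,0,0],"hand":255},{"angular":[0,0.089,0],"linear":[0,0,0],"hand":255},{"angular":[0,0.089,0],"linear":[0,0,0],"hand":255},{"angular":[0,0.089,0],"linear":[0,0,0],"hand":255},{"angular":[0,0.089,0],"linear":[0,0,0],"hand":255},{"angular":[0,0,0],"linear":[0,0,0],"hand":255}]';python3 p.py
python3 - <<'E'
import numpy as np
h0=np.array([0,.034])
for th in range(0,105,8):
    t=np.radians(th);f=t+np.radians(78)
    h=np.array([-.012*t,.015])+.019*np.array([-np.sin(t),np.cos(t)])
    T=h+.107*np.array([np.cos(f),np.sin(f)]);K=T+.005*np.array([np.sin(f),-np.cos(f)])
    print(th,T.round(3),K.round(3))
E
```

```text
clock: 18.85
eef_pos: [0.5867, 0.051, 0.2624]
orientation: [[-0.913, 0.4, 0.077], [0.399, 0.917, -0.02], [-0.079, 0.013, -0.997]]
ft_force: [0.5, 0.6, -0.6]
width: 0.0002
[ 0.5   0.58 -0.62] [0.06 0.11 0.03] [ 0.79  0.73 -1.4   1.74  0.81  1.29  0.38] pitch 4.5 leg 93.2 0.2288 lat -0.0005
0 [0.022 0.139] [0.027 0.138]
8 [0.003 0.141] [0.008 0.14 ]
16 [-0.016  0.14 ] [-0.011  0.14 ]
24 [-0.035  0.137] [-0.03   0.138]
32 [-0.053  0.132] [-0.049  0.133]
40 [-0.071  0.124] [-0.066  0.126]
48 [-0.087  0.114] [-0.083  0.117]
56 [-0.102  0.103] [-0.098  0.106]
64 [-0.115  0.089] [-0.112  0.093]
72 [-0.126  0.074] [-0.123  0.079]
80 [-0.135  0.058] [-0.133  0.063]
88 [-0.141  0.042] [-0.14   0.046]
96 [-0.145  0.024] [-0.145  0.029]
104 [-0.147  0.007] [-0.147  0.012]
```

```bash
python3 -m pendant '[{"angular":[0,0.037,0],"linear":[0,0,0],"hand":255},{"angular":[0,0,0],"linear":[-0.37,0,0],"hand":255},{"angular":[0,0,0],"linear":[-0.37,0,0],"hand":255},{"angular":[0,0,0],"linear":[0,0,0],"hand":255}]';python3 p.py
```

```text
clock: 19.35
eef_pos: [0.6674, 0.0176, 0.2635]
orientation: [[-0.919, 0.393, 0.015], [0.393, 0.919, 0.002], [-0.013, 0.008, -1.0]]
ft_force: [0.2, -0.9, 0.1]
width: 0.0001
[ 0.21 -0.86  0.13] [-0.02  0.01  0.01] [ 0.69  0.85 -1.31  1.48  0.83  1.42  0.53] pitch 0.7 leg 72.0 0.2414 lat 0.0007
```

Now I'll lower the closed fingers behind the tab, then approach until contact.

```bash
python3 -m pendant '[{"angular":[0,0,0],"linear":[0,0,0.5],"hand":255},{"angular":[0,0,0],"linear":[0,0,0.5],"hand":255},{"angular":[0,0,0],"linear":[0,0,0],"hand":255},{"angular":[0,0,0],"linear":[0.15,0,0],"hand":255},{"angular":[0,0,0],"linear":[0.1,0,0],"hand":255},{"angular":[0,0,0],"linear":[0.08,0,0],"hand":255},{"angular":[0,0,0],"linear":[0,0,0],"hand":255}]';python3 p.py
```

```text
clock: 20.23
eef_pos: [0.631, 0.0406, 0.153]
orientation: [[-0.923, 0.383, 0.037], [0.383, 0.924, -0.003], [-0.036, 0.012, -0.999]]
ft_force: [0.8, -0.3, -0.5]
width: -0.0
[ 0.81 -0.32 -0.47] [-0.08 -0.09  0.06] [ 0.68  0.91 -1.24  1.7   0.94  1.21  0.39] pitch 2.0 leg 74.9 0.1233 lat 0.0074
```

```bash
python3 -m pendant '[{"angular":[0,0.017,0.003],"linear":[0.1,-0.058,0.06],"hand":255},{"angular":[0,0,0],"linear":[0.11,0,0],"hand":255},{"angular":[0,0,0],"linear":[0.11,0,0],"hand":255},{"angular":[0,0,0],"linear":[0.11,0,0],"hand":255}]';python3 p.py
python3 - <<'E'
from h import *
im=env.grab_frame("scene")[110:250,190:350];cv2.imwrite("pics/s3.png",cv2.resize(im[:,:,::-1],None,fx=4,fy=4))
E
```

```text
clock: 20.72
eef_pos: [0.5796, 0.0542, 0.1454]
orientation: [[-0.92, 0.392, 0.004], [0.392, 0.92, 0.012], [0.001, 0.013, -1.0]]
ft_force: [1.0, -0.2, -1.1]
width: 0.0001
[ 1.05 -0.19 -1.1 ] [-0.15 -0.25  0.01] [ 0.72  0.88 -1.27  1.8   0.91  1.18  0.33] pitch -0.1 leg 100.4 0.1132 lat -0.0004
```

View pics/s3.png

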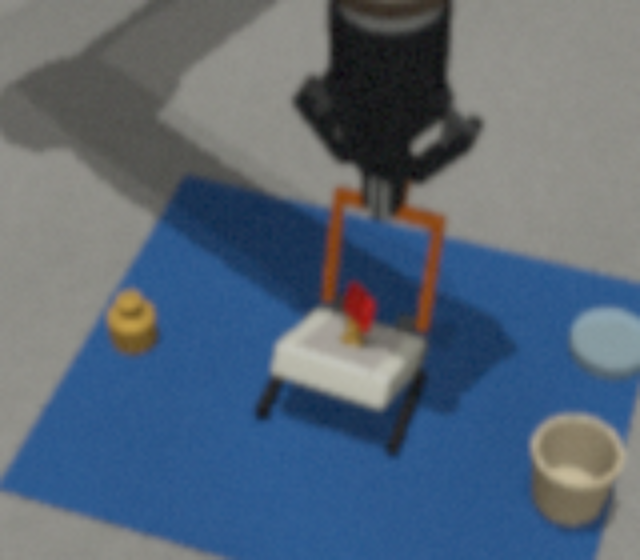

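```bash
python3 -m pendant '[{"angular":[0,0,0],"linear":[0.12,0,0],"hand":255},{"angular":[0,0,0],"linear":[0.12,0,0.02],"hand":255},{"angular":[0,0,0],"linear":[0.11,0,0.03],"hand":255},{"angular":[0,0,0],"linear":[0.1,0,0.04],"hand":255}]';python3 p.py
```

```text
clock: 21.28
eef_pos: [0.5245, 0.0783, 0.1344]
orientation: [[-0.921, 0.389, 0.003], [0.389, 0.921, 0.012], [0.002, 0.012, -1.0]]
ft_force: [0.2, -0.5, 0.4]
width: -0.0002
[ 0.21 -0.49  0.36] [-0.12 -0.15  0.01] [ 0.73  0.83 -1.29  1.93  0.9   1.12  0.23] pitch -0.1 leg 128.7 0.1288 lat -0.0
```

```bash
python3 -m pendant '[{"angular":[0,0,0],"linear":[0.08,0,0.08],"hand":255},{"angular":[0,0,0],"linear":[0.07,0,0.08],"hand":255},{"angular":[0,0,0],"linear":[0.06,0,0.08],"hand":255},{"angular":[0,0,0],"linear":[0.05,0,0.08],"hand":255}]';python3 p.py
python3 - <<'E'
from h import *
im=env.grab_frame("scene")[110:250,190:350];cv2.imwrite("pics/s4.png",cv2.resize(im[:,:,::-1],None,fx=4,fy=4))
E
```

```text
clock: 21.78
eef_pos: [0.493, 0.092, 0.0932]
orientation: [[-0.921, 0.388, 0.002], [0.388, 0.921, 0.012], [0.003, 0.012, -1.0]]
ft_force: [0.2, -0.5, 0.2]
width: -0.0003
[ 0.21 -0.46  0.15] [0.01 0.   0.01] [ 0.7   0.85 -1.25  2.02  0.96  1.03  0.14] pitch -0.2 leg 152.7 0.1293 lat 0.0001
```

View pics/s4.png

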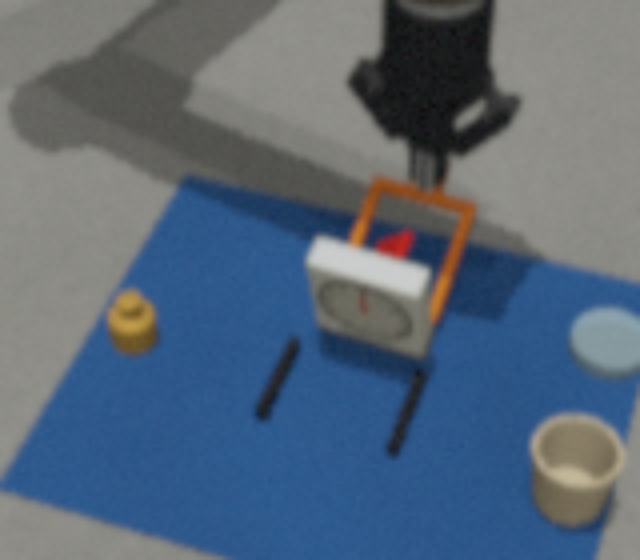

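```bash
python3 -m pendant '[{"angular":[0,0,0],"linear":[0.04,0,0.05],"hand":255},{"angular":[0,0,0],"linear":[0.03,0,0.05],"hand":255},{"angular":[0,0,0],"linear":[0.02,0,0.05],"hand":255},{"angular":[0,0,0],"linear":[0.02,0,0.05],"hand":255},{"angular":[0,0,0],"linear":[0.02,0,0.05],"hand":255},{"angular":[0,0,0],"linear":[0.01,0,0.05],"hand":255},{"angular":[0,0,0],"linear":[0.01,0,0.05],"hand":255},{"angular":[0,0,0],"linear":[0,0,0.04],"hand":255}]';python3 p.py
python3 - <<'E'
from h import *
im=env.grab_frame("scene")[110:250,190:350];cv2.imwrite("pics/s5.png",cv2.resize(im[:,:,::-1],None,fx=4,fy=4))
E
```

```text
clock: 22.82
eef_pos: [0.4747, 0.1002, 0.0423]
orientation: [[-0.921, 0.389, 0.001], [0.389, 0.921, 0.013], [0.004, 0.012, -1.0]]
ft_force: [-0.7, -0.5, 0.6]
width: -0.0001
[-0.67 -0.51  0.64] [-0.03 -0.02 -0.  ] [ 0.63  0.89 -1.16  2.08  1.06  0.95  0.04] pitch -0.3 leg 176.5 0.1353 lat 0.0004
```

View pics/s5.png

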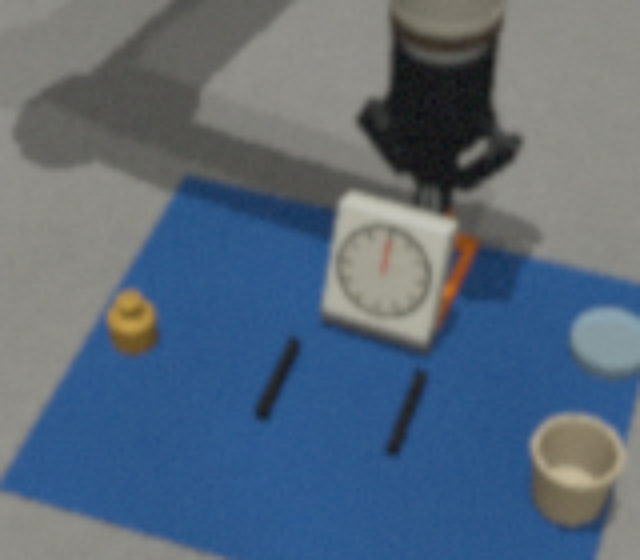

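```bash
python3 -m pendant '[{"angular":[0,0,0],"linear":[0,0,0.035],"hand":255},{"angular":[0,0,0],"linear":[0,0,0.035],"hand":255},{"angular":[0,0,0],"linear":[0,0,0.03],"hand":255},{"angular":[0,0,0],"linear":[0,0,0],"hand":255}]';python3 p.py
```

```text
clock: 23.38
eef_pos: [0.4748, 0.1003, 0.0302]
orientation: [[-0.921, 0.389, 0.001], [0.389, 0.921, 0.012], [0.004, 0.011, -1.0]]
ft_force: [-1.9, -1.5, 4.3]
width: 0.0005
[-1.93 -1.48  4.29] [-0.22  0.3  -0.03] [ 0.62  0.91 -1.14  2.08  1.08  0.93  0.02] pitch -0.2 leg -178.4 0.1349 lat 0.0006
```

```bash
python3 -m pendant '[{"angular":[0,0,0],"linear":[0,0,-0.05],"hand":255},{"angular":[0,0,0],"linear":[0.05,0,-0.15],"hand":255},{"angular":[0,0,0],"linear":[0.1,0,-0.4],"hand":255},{"angular":[0,0,0],"linear":[0,0,-0.4],"hand":255},{"angular":[0,0,0],"linear":[0,0,-0.4],"hand":255},{"angular":[0,0,0],"linear":[0,-0.4,-0.2],"hand":255},{"angular":[0,0,0],"linear":[0,-0.4,0],"hand":255},{"angular":[0,0,0],"linear":[0,0,0],"hand":255},{"angular":[0,0,0],"linear":[0,0,0],"hand":255},{"angular":[0,0,0],"linear":[0,0,0],"hand":255}]';python3 p.py
python3 - <<'E'
from h import *
t=env.grab_frame("top");c=cam("top");o=mask(t,8,20,120,60,(225,150,300,270))
uv,a=cen(o);print('orange',uv,a,onz(c,uv,.012))
a=cv2.resize(t[140:260,190:340],None,fx=4,fy=4);b=cv2.resize(env.grab_frame("scene")[110:250,190:350],None,fx=3,fy=3)
a=cv2.resize(a,(400,320));b=cv2.resize(b,(400,350))
im=np.zeros((350,800,3),np.uint8);im[:320,:400]=a;im[:,400:]=b;cv2.imwrite("pics/f.png",im[:,:,::-1])
E
```

```text
clock: 24.62
eef_pos: [0.4171, 0.0178, 0.2314]
orientation: [[-0.923, 0.385, 0.001], [0.385, 0.923, 0.008], [0.003, 0.008, -1.0]]
ft_force: [0.4, 0.1, 0.0]
width: 0.0002
[0.37 0.13 0.03] [-0.05  0.04 -0.01] [ 1.18  0.47 -1.53  2.1   0.53  1.08  0.56] pitch -0.2 leg 128.2 0.2513 lat -0.098
orange (238.8732394366197, 237.50704225352112) 284.0 [0.48450122 0.09207022 0.012     ]
```

View pics/f.png

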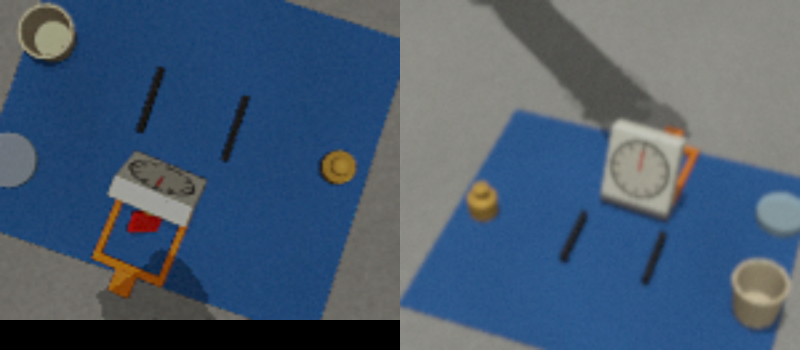

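The timer stands on its bottom end with the leg flat behind it, and the gripper is well clear. The bystanders are where they were.

```bash
python3 -c "
from station import env;print(env.hand_in());print(env.sense()['clock'])"
```

```text
the job is handed in; nothing more can be done
None
the job is handed in; nothing more can be done
```

The timer is fully wound and stands on its round bottom end and unfolded leg, and I handed the job in at about 25 s of the 72 s. The hand-in reports no verdict.

- **Winding:** I turned the key clockwise in one grip, about 3.0–3.2 rad. The resisting moment stayed near 0.09 N m, then jumped to 2.5 N m and held when I nudged it again, so I took that as the hard stop. After I let go, the wing sat about 11° back from the last gripper angle. That matches the grip's give under that load, but I couldn't read the key's own angle.
- **Leg:** I gripped the tab from its sides and swung it round the hinge to about 78°, which is its stop. It stayed up when I let go.
- **Standing up:** I pushed the tab over with closed fingers and lowered it until I felt about 4 N as it met the surface below. The wrist force stayed low throughout and I saw no drop.
- **Last checks:**
  - The final pictures show the timer upright with the dial outward and the leg flat behind it.
  - The bottom end should be about 55 mm from the mat's centre, worked out from where it started and how far it rolled rather than measured.
  - The cup, weight and dish look unmoved. I didn't re-measure them, and the bottle, jar and screwdriver aren't in the final pictures, though the arm worked away from them.
  - The gripper is well clear of everything.
- **One disagreement:** the tip of the tab reaches slightly past the mat's edge, although the leg frame lies on the mat.

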